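Complete a dish carrier and lift it level off the warmer

TASK

Put the loose pink culture dish into the empty pocket of the round dish carrier, so that it sits flat and fully down like the other three, and let go of it while the carrier stands on the warmer. Then take the carrier by its blue grip, lift it straight up without tilting it, and finish while still holding it level and still over the warmer, at least 10 cm clear of the warmer's top, with all four dishes in their pockets, so that they can be looked at from below. Leave the dish with the amber agar, the beaker and the marker where they are.

Things in the scene. Friction and masses are not known exactly. Their poses are not given: they have to be found in the camera images.
- pink_dish_center (a point): 35 mm culture dish, PINK agar under a clear lid that is taped on; 39 mm across the lid, 14 mm high, about 25 g. Foot 35 mm across, 6 mm high; above it the lid skirt, 39 mm across, 8 mm high. The loose one, upright on the worktop left or right of the warmer. This point: the dish's centre, 7 mm above its underside; z: its axis, up
- amber_dish_center (a point): 35 mm culture dish, AMBER (yellow-brown) agar under a clear lid that is taped on; 39 mm across the lid, 14 mm high, about 25 g. Foot 35 mm across, 6 mm high; above it the lid skirt, 39 mm across, 8 mm high. Of another set, on the worktop on the warmer's other side; leave it. This point: the dish's centre, 7 mm above its underside; z: its axis, up
- empty_pocket (a point): round pocket in the carrier's top face, 38 mm across, 5 mm deep: the dish's foot stands on its ledge (27 mm viewing window). The only empty one of four, in any direction from the carrier's middle. This point: the centre of a dish fully down in it, 7 mm above the ledge, 2 mm above the carrier's top face; z up. A seated dish stands 9 mm proud
- carrier_grip (a point): centre of the carrier's grip: upright blue block of square section, 22 x 22 mm, 32 mm high, on a 17 mm round metal stem in the carrier's middle. Its flat sides face this point's x and y; z up. Grip top 16 mm above this point; carrier's top face 46 mm, underside 56 mm below it
- carrier: light grey round plate, 182 mm across, 10 mm thick, about 0.4 kg, loose; four pockets on a 128 mm circle at 45 (empty), 135, 225, 315 degrees from its x axis, blue grip in the middle, 72 mm high in all. Origin: centre of its underside, z up. Stands on the warmer between three low pins (about 2.5 mm play), turned any way; lifts straight off
- warmer: fixed dish warmer: white box with flat dark grey top plate, 210 (x) x 216 (y) mm, 42 mm high, controls on its -x side. Three pins on its top (8 mm thick, 8 mm high), 97.5 mm from its centre at 45, 135 and 270 degrees, locate the carrier. Origin: centre of its underside
- dish_1_center (a point): 35 mm culture dish, PINK agar under a clear lid that is taped on; 39 mm across the lid, 14 mm high, about 25 g. Foot 35 mm across, 6 mm high; above it the lid skirt, 39 mm across, 8 mm high. Already stands in pocket_1 of the carrier. This point: the dish's centre, 7 mm above its underside; z: its axis, up
- dish_2_center (a point): 35 mm culture dish, PINK agar under a clear lid that is taped on; 39 mm across the lid, 14 mm high, about 25 g. Foot 35 mm across, 6 mm high; above it the lid skirt, 39 mm across, 8 mm high. Already stands in pocket_2 of the carrier. This point: the dish's centre, 7 mm above its underside; z: its axis, up
- dish_3_center (a point): 35 mm culture dish, PINK agar under a clear lid that is taped on; 39 mm across the lid, 14 mm high, about 25 g. Foot 35 mm across, 6 mm high; above it the lid skirt, 39 mm across, 8 mm high. Already stands in pocket_3 of the carrier. This point: the dish's centre, 7 mm above its underside; z: its axis, up
- pocket_1 (a point): round pocket in the carrier's top face, 38 mm across, 5 mm deep: the dish's foot stands on its ledge (27 mm viewing window). Holds dish_1 from the start. This point: the centre of a dish fully down in it, 7 mm above the ledge, 2 mm above the carrier's top face; z up. A seated dish stands 9 mm proud
- pocket_2 (a point): round pocket in the carrier's top face, 38 mm across, 5 mm deep: the dish's foot stands on its ledge (27 mm viewing window). Holds dish_2 from the start. This point: the centre of a dish fully down in it, 7 mm above the ledge, 2 mm above the carrier's top face; z up. A seated dish stands 9 mm proud
- pocket_3 (a point): round pocket in the carrier's top face, 38 mm across, 5 mm deep: the dish's foot stands on its ledge (27 mm viewing window). Holds dish_3 from the start. This point: the centre of a dish fully down in it, 7 mm above the ledge, 2 mm above the carrier's top face; z up. A seated dish stands 9 mm proud
- beaker_50: small clear glass beaker, 44 mm across and 63 mm high, on the worktop behind and to the right of the warmer; a bystander. Origin at the centre of its underside
- marker_black: white marker pen with a black cap, 136 mm long, 20 mm thick, lying on the worktop behind and to the left of the warmer; a bystander. Origin under its middle, long axis y
Not all that is in view belongs to the job. What is shaped like the part that bears dish_2_center but purple is not meant. What is shaped like the part that bears dish_1_center but purple is not meant.

How it is judged:
By the outcome, as a careful person would: the job done as asked, in the order asked, and still so for the second after the job is handed in, while the arm keeps its last pose, push and grip.
It also fails if it takes over 59 s, if anything falls off the work surface, if the arm or the gripper's body presses on something with over 40 N, if the wrist force passes 120 N, or if a joint passes its speed limit or range.

ROBOT

A 6-joint arm with a two-finger parallel gripper is mounted at the origin on a cart in front of the work surface, level with it; the furniture and walls round the work are solid. World frame = base frame: x ahead of the robot, y to its left, z up, the work surface at z = 0. Lengths are in m, angles in rad, forces in N, time in s.
With the tool pointing down it reaches from about 0.275 to 0.825 m from the base axis. Payload 5.2 kg.
Tool frame: the origin (TCP) lies midway between the tips of the shut fingers; the grasp point (between the pads) lies 19 mm behind it; z points along the fingers, y is the line along which they close (so a half turn about z gives the same grasp; the last joint's range is limited). The gripper opens to 93 mm and grips with 3 to 60 N. Pads are 15 mm wide; open, the fingers measure 128 mm over their backs; the gripper's body (75 mm by 188 mm) begins 65 mm behind the grasp point.
Start: joints at [-1.55, 0.259, 1.535, -0, 1.348, -0.203], TCP at [0.122, -0.536, 0.219] pointing down, gripper open.
Joint ranges: [-3.14, 3.14], [-0.91, 2.08], [0.19, 2.58], [-1.22, 4.36], [0.22, 2.71], [-3.12, 3.12]. Speed limits (rad/s): [2.57, 2.57, 3.14, 3.14, 3.14, 3.14].

INTERFACE

Orientations are given as a 3x3 rotation matrix whose columns are the frame's x, y, z axes.
In Python, from plant import arm gives the robot as it stands. The module is installed in compiled form; this text tells all that it offers.
- The arm moves only by the shell command python3 -m jog 'ROWS'. ROWS is text: rows parted by semicolons, each of 7 numbers parted by spaces: the turn, a rotation vector about the tool's x, y, z in rad, then the shift along the tool's x, y, z in m, then the finger opening in m, from 0 to 0.093. A call has 1 to 5 rows; each row is the pose to reach, as a shift and turn from the pose commanded when the call began, along the tool's axes at that moment; what a row does not reach only later rows make up. A row lasts 1/8 s, in which the tool goes at most 62.5 mm and 10.7 degrees, less where a joint would pass 70% of its speed; a pose out of reach is approached as far as the arm can. A call with a gripper value outside its range is refused whole. The fingers move at their own pace and stop on an object; the grip force is fixed at half the most. Time passes only in rows, so rows that repeat a pose let the fingers close. It gives the time, the measured TCP pose, the force, the opening and the grip force at its end, in the units of the state.
- arm.sense(): the state, without advancing time (a new reading comes with each control period).
- arm.capture(name): name is "scene" or "top"; returns a dict with "frame" (400x640x3 uint8, red, green, blue), "vfov" (degrees; the focal length in pixels is half the picture's height over the tangent of half this angle, whatever the lens; pixels are square), "cx", "cy" (the principal point, pixels), "k1" (the pictures are not rectified: a ray, as slopes to the right and down, at radius r is drawn at 1 + k1 r^2 times it, then the intrinsics apply), "cam_to_world" (4x4, takes a point from camera to world coordinates). Camera axes: x right, y up, looking along -z (the intrinsics and any distortion apply to the point x, -y, -z); pixel columns grow to the right and rows downward; lengths in m; the calibration is good to about 2 mm. A picture is of the moment at which its call begins. There is no depth.
- arm.close_job(): hands the job in; it is judged then, once.
The state is a dict: "t": time; "joints": joint angles; "qvel": joint speeds; "joint_torque": joint torques, N m; "eef_pos": TCP position; "orientation": TCP orientation; "wrist_force": force on the tool from outside, world axes, zero at the start; "moment": the same for the moment, N m; "opening": finger opening in m; "grip_force": force on a finger pad.
Only numpy, scipy, OpenCV 4.12 (cv2) and the standard library are available. Lean on these libraries where they do the work, as an engineer would, in place of code of your own. Each camera call takes 0.05 s, during which the arm holds its last target. There are 200 camera calls.

## Working session

There is one attempt and no reset: what is moved stays moved. The work goes in short steps, Python scripts to look and compute and a shell command to move; the robot and the scene stay as the last step left them, time stands still between calls to the robot, and variables do not carry over. Pictures are saved under pics/ and viewed, at most 10 in all, crops included, and the job is handed in when it is done.

```bash
mkdir -p pics
cat > h.py <<'E'
import numpy as np, cv2
from plant import arm
def cap(n):
    c=arm.capture(n); f=200/np.tan(np.radians(c['vfov']/2))
    c['K']=np.array([[f,0,c['cx']],[0,f,c['cy']],[0,0,1.]]); c['D']=np.array([c['k1'],0,0,0.]); return c
def ray(c,uv):
    p=cv2.undistortPoints(np.array([[uv]],float),c['K'],c['D'])[0,0]
    M=np.array(c['cam_to_world']); return M[:3,3],M[:3,:3]@np.array([p[0],-p[1],-1])
def onz(c,uv,z):
    o,d=ray(c,uv); return o+d*(z-o[2])/d[2]
def proj(c,P):
    M=np.array(c['cam_to_world']); q=M[:3,:3].T@(np.array(P)-M[:3,3]); q=np.array([[q[0],-q[1],-q[2]]])
    return cv2.projectPoints(q,np.zeros(3),np.zeros(3),c['K'],c['D'])[0][0,0]
E
python3 - <<'E'
from h import *
for n in("scene","top"):
    c=cap(n); cv2.imwrite(f"pics/{n}0.png",c['frame'][:,:,::-1]); print(n,c['K'][0,0],c['k1'],np.round(c['cam_to_world'],3).tolist())
s=arm.sense(); print(s['t'],np.round(s['orientation'],3).tolist(),s['opening'])
E
```

```text
scene 436.22340759177604 -0.06922760442380366 [[-0.896, 0.301, -0.326, 0.168], [-0.443, -0.616, 0.652, 0.819], [-0.004, 0.729, 0.685, 0.89], [0.0, 0.0, 0.0, 1.0]]
top 415.33503379967823 -0.04726024530559166 [[0.008, 0.99, -0.144, 0.387], [-1.0, 0.01, 0.015, 0.079], [0.016, 0.143, 0.99, 1.154], [0.0, 0.0, 0.0, 1.0]]
0.1 [[0.975, 0.222, -0.0], [0.222, -0.975, 0.002], [0.0, -0.002, -1.0]] 0.09305600311170711
```

View pics/scene0.png

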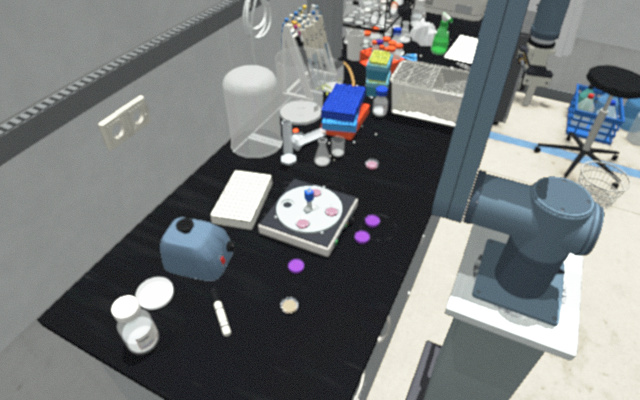

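View pics/top0.png

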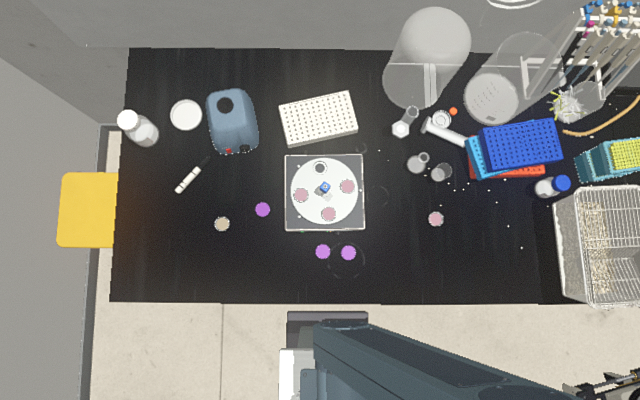

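Candidates, as pixels in the top view:
- **Loose pink dish:** (436,219). This is the one I choose, since it is pink and alone on the worktop right of the warmer.
- **Seated pink dishes:** (301,195), (347,186) and (328,213), all in the carrier.
- **Amber dish:** (222,224), on the left.
- **Purple decoys:** (263,209), (322,251) and (348,253).
- **Empty pocket:** (320,167), dark.
- **Blue grip:** (325,187).

In the scene view, the loose pink dish is at (372,163) and the carrier at (309,208). I'll check these in a crop and measure.

Run:
```python
from h import *
c=cap("top"); f=c['frame']; hsv=cv2.cvtColor(f,cv2.COLOR_RGB2HSV)
def blobs(m,amin=20):
    n,l,s,ce=cv2.connectedComponentsWithStats(m.astype(np.uint8)); return [(ce[i].round(2),s[i,4],s[i,2:4]) for i in range(1,n) if s[i,4]>amin], l
H,S,V=[hsv[...,i].astype(int) for i in range(3)]
pink=((H>165)|(H<8))&(S>30)&(V>110); pink[:,:270]=0;pink[:140]=0;pink[240:]=0;pink[:,460:]=0
print(f[219,436],f[213,328])
for ce,a,wh in blobs(pink)[0]:
    z=.010 if ce[0]>400 else .042+.015; print('pink',ce,a,wh,onz(c,ce,z).round(4))
roi=np.zeros(H.shape,bool);roi[160:225,288:362]=1
blue=roi&(H>100)&(H<130)&(S>120)
for ce,a,wh in blobs(blue,5)[0]:print('blue',ce,a,onz(c,ce,.11).round(4))
# white disc hull
g=roi.copy();g[145:235,283:367]=1
w=g&(V>170)
n,l,s,ce=cv2.connectedComponentsWithStats(w.astype(np.uint8)); i=1+s[1:,4].argmax()
cs,_=cv2.findContours((l==i).astype(np.uint8),0,1); h=cv2.convexHull(cs[0]); e=cv2.fitEllipse(h); print('disc',e,onz(c,e[0],.052).round(4))
dk=(l!=i)&(V<120); dk[:158]=0;dk[178:]=0;dk[:,:308]=0;dk[:,332:]=0
for q,a,wh in blobs(dk)[0]:print('dark',q,a,wh,onz(c,q,.052).round(4))
a=cv2.resize(f[145:240,270:370],None,fx=5,fy=5,interpolation=2);b=cv2.resize(f[190:250,400:460],None,fx=5,fy=5,interpolation=2)
o=np.zeros((475,800,3),np.uint8);o[:,:500]=a;o[:300,500:]=b;cv2.imwrite('pics/crop1.png',o[:,:,::-1])
```

```text
[214 175 186] [218 180 191]
pink [347.32 185.89] 110 [12 12] [ 0.5888 -0.0206  0.057 ]
pink [300.55 194.51] 112 [12 12] [0.5641 0.1047 0.057 ]
pink [328.53 213.53] 116 [12 12] [0.5136 0.0297 0.057 ]
pink [435.21 218.88] 110 [13 13] [ 0.5068 -0.2705  0.01  ]
blue [324.28 187.25] 32 [0.5749 0.0431 0.11  ]
disc ((323.4903869628906, 190.2608642578125), (66.3018798828125, 69.01610565185547), 119.17903900146484) [0.5771 0.0432 0.052 ]
```

View pics/crop1.png

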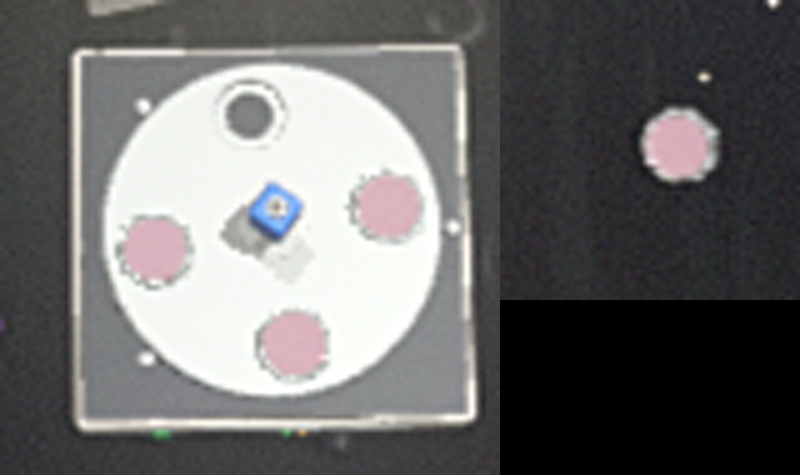

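The crop confirms it: the loose pink dish is the clear-lidded one, the empty pocket is at the upper left of the carrier's middle, and the grip is turned diamond-wise. The scene camera gives a cross-check, and the arm can start moving.

```bash
python3 - <<'E'
from h import *
c=cap("scene"); f=c['frame']; hsv=cv2.cvtColor(f,cv2.COLOR_RGB2HSV)
H,S,V=[hsv[...,i].astype(int) for i in range(3)]
m=((H>165)|(H<8))&(S>30)&(V>110); m[:150]=0;m[235:]=0;m[:,:285]=0;m[:,390:]=0
n,l,s,ce=cv2.connectedComponentsWithStats(m.astype(np.uint8))
for i in range(1,n):
    if s[i,4]>20: print(ce[i],s[i,4],onz(c,ce[i],.010 if ce[i][0]>360 else .057).round(4))
roi=np.zeros(H.shape,bool);roi[175:245,270:350]=1
w=roi&(V>170)&(S<40)
n,l,s,ce=cv2.connectedComponentsWithStats(w.astype(np.uint8)); i=1+s[1:,4].argmax()
pts=np.argwhere(l==i)[:,::-1]; h=cv2.convexHull(pts.astype(np.int32))[:,0]
P=np.array([onz(c,p.astype(float),.052)[:2] for p in h]);A=np.c_[2*P,np.ones(len(P))];q=np.linalg.lstsq(A,(P**2).sum(1),rcond=None)[0];print('disc',q[:2],np.sqrt(q[2]+q[:2]@q[:2]))
b=roi&(H>100)&(H<130)&(S>120);y,x=np.where(b&(np.arange(400)[:,None]<215));print('blue',x.mean(),y.mean(),len(x))
E
python3 -m jog '0 0 0.03 0.060 -0.024 0.014 0.093;0 0 0.03 0.115 -0.046 0.028 0.093;0 0 0.03 0.170 -0.068 0.042 0.093;0 0 0.03 0.225 -0.09 0.056 0.093;0 0 0.03 0.280 -0.112 0.07 0.093'
```

```text
[371.53030303 164.87878788] 66 [ 0.5021 -0.2605  0.01  ]
[316.72727273 192.51515152] 33 [ 0.5796 -0.0145  0.057 ]
[331.04225352 211.54929577] 71 [0.5102 0.0382 0.057 ]
[302.31506849 223.61643836] 73 [0.5595 0.1133 0.057 ]
disc [0.57482537 0.04593314] 0.0937184621383515
blue 308.64179104477614 195.28358208955223 67
t: 0.82
eef_pos: [0.3717, -0.3637, 0.1482]
orientation: [[0.981, 0.192, 0.0], [0.192, -0.981, -0.0], [0.0, 0.0, -1.0]]
wrist_force: [0.4, -0.4, -0.2]
opening: 0.0927
grip_force: 0.0
```

```bash
python3 -m jog '0 0 0.18 0.050 -0.022 0.02 0.093;0 0 0.36 0.1 -0.043 0.035 0.093;0 0 0.54 0.15 -0.0645 0.05 0.093;0 0 0.72 0.15 -0.0645 0.07 0.093;0 0 0.9 0.15 -0.0645 0.088 0.093'; python3 -m jog '0 0 0.18 0 0 0.0 0.093;0 0 0.36 0 0 0 0.093;0 0 0.54 0 0 0 0.093;0 0 0.67 0 0 0 0.093;0 0 0.67 0 0 0 0.093'
```

```text
t: 1.45
eef_pos: [0.5056, -0.2715, 0.0595]
orientation: [[0.758, -0.652, -0.001], [-0.652, -0.758, 0.0], [-0.001, 0.0, -1.0]]
wrist_force: [0.1, -0.4, -0.3]
opening: 0.0932
grip_force: 0.0
t: 2.08
eef_pos: [0.5049, -0.2727, 0.0604]
orientation: [[0.195, -0.981, -0.0], [-0.981, -0.195, 0.0], [-0.0, 0.0, -1.0]]
wrist_force: [-0.1, -0.5, -0.6]
opening: 0.0929
grip_force: 0.0
```

```bash
python3 -m jog '0 0 0 -0.001 -0.002 0.03 0.093;0 0 0 -0.001 -0.002 0.052 0.07;0 0 0 -0.001 -0.002 0.052 0.045;0 0 0 -0.001 -0.002 0.052 0.045;0 0 0 -0.001 -0.002 0.052 0.045'; python3 -m jog '0 0 0 0 0 0 0.02;0 0 0 0 0 0 0.02;0 0 0 0 0 0 0.02;0 0 0 0 0 0 0.02;0 0 0 0 0 0 0.02'
```

```text
t: 2.7
eef_pos: [0.5075, -0.2719, 0.0098]
orientation: [[0.194, -0.981, 0.002], [-0.981, -0.194, -0.001], [0.002, -0.001, -1.0]]
wrist_force: [-0.0, -0.0, 0.2]
opening: 0.0577
grip_force: 0.0
t: 3.32
eef_pos: [0.507, -0.2716, 0.0091]
orientation: [[0.193, -0.981, 0.001], [-0.981, -0.193, -0.001], [0.001, -0.0, -1.0]]
wrist_force: [-0.6, 0.7, 5.2]
opening: 0.038
grip_force: 30.0
```

```bash
python3 -m jog '0 0 0 0 0 0 0.07;0 0 0 0 0 0 0.07;0 0 -0.18 0 0 0 0.08;0 0 -0.36 0 0 0 0.08;0 0 -0.54 0 0 0 0.08';python3 -m jog '0 0 -0.18 0 0 0 0.08;0 0 -0.36 0 0 0 0.08;0 0 -0.54 0 0 0 0.08;0 0 -0.72 0 0 0 0.08;0 0 -0.90 0 0 0 0.08';python3 -m jog '0 0 -0.13 0 0 0.001 0.06;0 0 -0.13 0 0 0.001 0.02;0 0 -0.13 0 0 0.001 0.02;0 0 -0.13 0 0 0.001 0.02;0 0 -0.13 0 0 0.001 0.02'
```

```text
t: 3.95
eef_pos: [0.5066, -0.2712, 0.0083]
orientation: [[0.675, -0.738, -0.001], [-0.738, -0.675, 0.0], [-0.001, 0.0, -1.0]]
wrist_force: [-0.1, 0.4, -0.1]
opening: 0.079
grip_force: 0.0
t: 4.58
eef_pos: [0.5066, -0.2712, 0.0083]
orientation: [[0.998, 0.07, -0.001], [0.07, -0.998, 0.0], [-0.001, -0.001, -1.0]]
wrist_force: [1.2, 0.4, -0.7]
opening: 0.0801
grip_force: 0.0
t: 5.2
eef_pos: [0.5068, -0.2714, 0.0077]
orientation: [[0.981, 0.192, 0.0], [0.192, -0.981, -0.0], [0.0, 0.0, -1.0]]
wrist_force: [0.0, 1.4, -0.5]
opening: 0.0378
grip_force: 30.0
```

```bash
python3 -m jog '0 0 0 0 0 -0.03 0.02;0 0 0 0 0 -0.08 0.02;0 0 0 0.02 -0.03 -0.122 0.02;0 0 0 0.05 -0.077 -0.122 0.02;0 0 0 0.08 -0.123 -0.122 0.02';python3 -m jog '0 0 0 0.03 -0.046 0 0.02;0 0 0 0.06 -0.092 0 0.02;0 0 0 0.09 -0.138 0 0.02;0 0 0 0.1132 -0.1727 0 0.02;0 0 0 0.1132 -0.1727 0 0.02';python3 -m jog '0 0 0 0 0 0.02 0.02;0 0 0 0 0 0.04 0.02;0 0 0 0 0 0.052 0.02;0 0 0 0 0 0.052 0.02;0 0 0 0 0 0.052 0.02'
python3 - <<'E'
from h import *
o=[]
for n,(u,v) in(("top",(320,175)),("scene",(309,200))):
    c=cap(n);print(n,proj(c,[.64,.056,.052]));o.append(cv2.resize(c['frame'][v-40:v+40,u-40:u+40],None,fx=5,fy=5,interpolation=2))
cv2.imwrite('pics/over.png',np.hstack(o)[:,:,::-1]);print(arm.sense()['eef_pos'])
E
```

```text
t: 5.82
eef_pos: [0.5624, -0.1344, 0.1307]
orientation: [[0.982, 0.191, 0.002], [0.191, -0.982, -0.001], [0.002, 0.001, -1.0]]
wrist_force: [0.7, -0.7, -0.3]
opening: 0.0379
grip_force: 30.0
t: 6.45
eef_pos: [0.6399, 0.0591, 0.1294]
orientation: [[0.981, 0.196, 0.0], [0.196, -0.981, 0.001], [0.0, -0.001, -1.0]]
wrist_force: [-0.6, -0.8, -0.7]
opening: 0.0378
grip_force: 30.0
t: 7.08
eef_pos: [0.6399, 0.0555, 0.0784]
orientation: [[0.981, 0.192, 0.001], [0.192, -0.981, -0.0], [0.001, 0.0, -1.0]]
wrist_force: [0.2, -0.4, 0.9]
opening: 0.038
grip_force: 30.0
top [318.91452123 167.37944143]
scene [286.386931   202.60346975]
[0.64007112 0.05569895 0.07864599]
```

View pics/over.png

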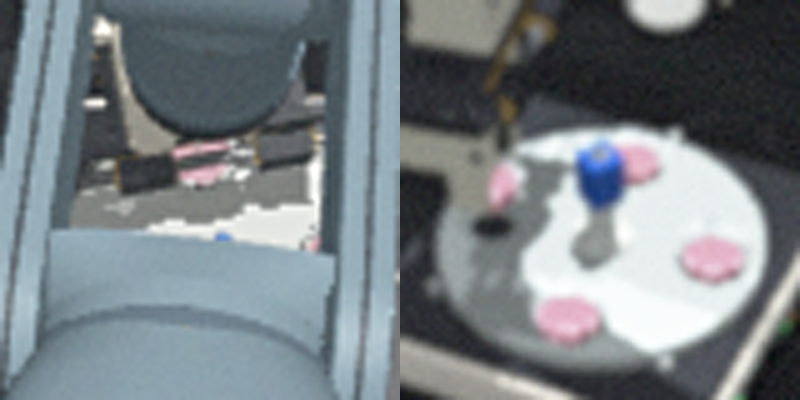

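The scene crop shows the dish held level, just above the pocket's dark window at about (287,206). My predicted pocket position is (286,203), so they agree. I'll lower it while watching the force.

```bash
python3 -m jog '0 0 0 0 0 0.008 0.02;0 0 0 0 0 0.016 0.02;0 0 0 0 0 0.018 0.02;0 0 0 0 0 0.018 0.02'; python3 -m jog '0 0 0 0 0 0.001 0.02;0 0 0 0 0 0.002 0.02;0 0 0 0 0 0.003 0.02;0 0 0 0 0 0.003 0.02'
```

```text
t: 7.68
eef_pos: [0.6392, 0.0561, 0.0592]
orientation: [[0.981, 0.193, -0.001], [0.193, -0.981, 0.0], [-0.001, -0.0, -1.0]]
wrist_force: [0.6, 0.5, -0.0]
opening: 0.0381
grip_force: 30.0
t: 8.18
eef_pos: [0.6394, 0.056, 0.0566]
orientation: [[0.981, 0.193, -0.0], [0.193, -0.981, 0.0], [-0.0, -0.0, -1.0]]
wrist_force: [-0.1, 0.1, 0.1]
opening: 0.0376
grip_force: 30.0
```

```bash
python3 -m jog '0 0 0 0 0 0.001 0.02;0 0 0 0 0 0.0015 0.02;0 0 0 0 0 0.0015 0.02'; python3 -m jog '0 0 0 0 0 0.0005 0.02;0 0 0 0 0 0.001 0.02;0 0 0 0 0 0.001 0.02'
```

```text
t: 8.55
eef_pos: [0.6394, 0.056, 0.0551]
orientation: [[0.981, 0.193, -0.0], [0.193, -0.981, -0.0], [-0.0, -0.0, -1.0]]
wrist_force: [0.3, 0.3, -0.9]
opening: 0.0377
grip_force: 30.0
t: 8.93
eef_pos: [0.6395, 0.056, 0.0546]
orientation: [[0.981, 0.193, 0.0], [0.193, -0.981, -0.0], [0.0, 0.0, -1.0]]
wrist_force: [-1.3, 0.3, 4.3]
opening: 0.0382
grip_force: 30.0
```

```bash
python3 -m jog '0 0 0 0 0 0 0.06;0 0 0 0 0 0 0.06;0 0 0 0 0 -0.02 0.065;0 0 0 0 0 -0.06 0.07;0 0 0 0 0 -0.11 0.07'; python3 -m jog '0 0 0 -0.03 0.05 -0.02 0.07;0 0 0 -0.06 0.1 -0.02 0.07;0 0 0 -0.09 0.15 -0.02 0.07;0 0 0 -0.13 0.2 -0.02 0.07;0 0 0 -0.16 0.24 -0.02 0.07'
python3 - <<'E'
from h import *
o=[]
for n,(u,v) in(("top",(325,190)),("scene",(309,208))):
    c=cap(n);f=c['frame'];o.append(cv2.resize(f[v-40:v+40,u-40:u+40],None,fx=5,fy=5,interpolation=2))
    hsv=cv2.cvtColor(f,cv2.COLOR_RGB2HSV);H,S,V=[hsv[...,i].astype(int) for i in range(3)]
    m=((H>165)|(H<8))&(S>30)&(V>110);q=np.zeros_like(m);q[v-38:v+38,u-45:u+45]=1
    k,l,s,ce=cv2.connectedComponentsWithStats((m&q).astype(np.uint8))
    for i in range(1,k):
        if s[i,4]>20:print(n,ce[i].round(1),s[i,4],onz(c,ce[i],.049).round(4))
    y,x=np.where(q&(H>100)&(H<130)&(S>120)); print('blue',len(x),x.mean(),y.mean(),onz(c,(x.mean(),y.mean()),.11))
cv2.imwrite('pics/seated.png',np.hstack(o)[:,:,::-1]);print(arm.sense()['eef_pos'])
E
```

```text
t: 9.55
eef_pos: [0.6385, 0.056, 0.1637]
orientation: [[0.981, 0.193, -0.003], [0.193, -0.981, 0.0], [-0.003, -0.001, -1.0]]
wrist_force: [0.8, 0.0, 0.8]
opening: 0.0697
grip_force: 0.0
t: 10.18
eef_pos: [0.5274, -0.2122, 0.184]
orientation: [[0.981, 0.192, -0.0], [0.192, -0.981, -0.0], [-0.0, 0.0, -1.0]]
wrist_force: [0.4, -0.1, 0.2]
opening: 0.0701
grip_force: 0.0
top [319.1 167. ] 103 [0.6418 0.0554 0.049 ]
top [347.3 185.9] 110 [ 0.5903 -0.0213  0.049 ]
top [300.6 194.5] 112 [0.5654 0.1049 0.049 ]
top [328.5 213.5] 117 [0.5147 0.0293 0.049 ]
blue 31 324.4516129032258 187.41935483870967 [0.57446629 0.04269614 0.11      ]
scene [316.8 192.6] 32 [ 0.5832 -0.0222  0.049 ]
scene [286.4 203.7] 65 [0.6395 0.057  0.049 ]
scene [331.1 211.6] 67 [0.5132 0.0308 0.049 ]
scene [302.2 223.5] 71 [0.5637 0.1065 0.049 ]
blue 73 309.36986301369865 198.32876712328766 [0.56079242 0.06769926 0.11      ]
[ 0.5265787  -0.21493001  0.18392821]
```

View pics/seated.png

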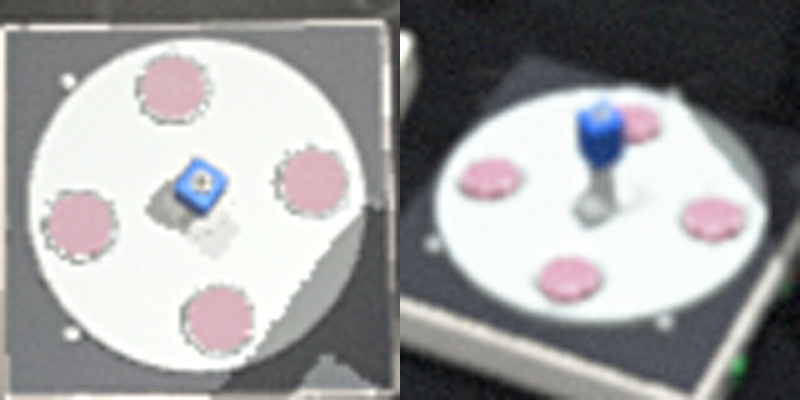

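The picture shows all four dishes flat in their pockets. The new one is at (319,167) in the top view and looks just like the others. Next is the grip, at about (0.5757, 0.043), with its sides turned 45° from the tool.

```bash
python3 -c "
from h import *
print(np.round(arm.sense()['joints'],2))"; python3 -m jog '0 0 0.16 0.019 -0.048 0 0.07;0 0 0.32 0.038 -0.096 0 0.07;0 0 0.48 0.057 -0.144 0 0.07;0 0 0.64 0.076 -0.192 0 0.07;0 0 0.78 0.0948 -0.2393 0 0.07'; python3 -m jog '0 0 0 0 0 0 0.07;0 0 0 0 0 0.02 0.07;0 0 0 0 0 0.03 0.07;0 0 0 0 0 0.03 0.07'; python3 -c "
from h import *
s=arm.sense();print(np.round(s['joints'],2),s['eef_pos'],s['orientation'])"
```

```text
[-0.58  0.32  1.54 -0.    1.28  0.8 ]
t: 10.9
eef_pos: [0.5757, 0.0455, 0.1841]
orientation: [[0.831, -0.557, 0.0], [-0.557, -0.831, 0.0], [-0.0, -0.0, -1.0]]
wrist_force: [0.4, -0.1, 0.5]
opening: 0.0695
grip_force: 0.0
t: 11.4
eef_pos: [0.5749, 0.0423, 0.1532]
orientation: [[0.833, -0.553, -0.002], [-0.553, -0.833, 0.0], [-0.002, 0.001, -1.0]]
wrist_force: [0.0, 0.1, 0.2]
opening: 0.0701
grip_force: 0.0
[-0.12  0.36  1.56 -0.    1.22  2.04] [0.57489379 0.04228946 0.15323719] [[ 8.32983979e-01 -5.53292958e-01 -2.14316501e-03]
 [-5.53293877e-01 -8.32986104e-01  1.91402114e-04]
 [-1.89112811e-03  1.02636518e-03 -9.99997685e-01]]
```

```bash
python3 -m jog '0 0 0 0 0 0.02 0.07;0 0 0 0 0 0.04 0.07;0 0 0 0 0 0.06 0.07;0 0 0 0 0 0.074 0.06;0 0 0 0 0 0.074 0.045'; python3 -m jog '0 0 0 0 0 0 0.035;0 0 0 0 0 0 0.03;0 0 0 0 0 0 0.024;0 0 0 0 0 0 0.015;0 0 0 0 0 0 0.01';python3 -m jog '0 0 0 0 0 0 0.01;0 0 0 0 0 0 0.01;0 0 0 0 0 0 0.01'
```

```text
t: 12.02
eef_pos: [0.5751, 0.0425, 0.0795]
orientation: [[0.833, -0.553, -0.002], [-0.553, -0.833, 0.0], [-0.001, 0.001, -1.0]]
wrist_force: [-0.4, 0.1, -0.0]
opening: 0.0547
grip_force: 0.0
t: 12.65
eef_pos: [0.5759, 0.0428, 0.0806]
orientation: [[0.833, -0.553, 0.001], [-0.553, -0.833, 0.0], [0.001, -0.0, -1.0]]
wrist_force: [0.2, 1.3, 1.9]
opening: 0.0218
grip_force: 30.0
t: 13.02
eef_pos: [0.5759, 0.0428, 0.0806]
orientation: [[0.833, -0.553, 0.001], [-0.553, -0.833, 0.0], [0.001, -0.0, -1.0]]
wrist_force: [-1.0, 1.5, 5.1]
opening: 0.0219
grip_force: 30.0
```

```bash
python3 -m jog '0 0 0 0 0 -0.003 0.01;0 0 0 0 0 -0.008 0.01;0 0 0 0 0 -0.014 0.01;0 0 0 0 0 -0.022 0.01;0 0 0 0 0 -0.03 0.01'; python3 -m jog '0 0 0 0 0 -0.01 0.01;0 0 0 0 0 -0.02 0.01;0 0 0 0 0 -0.03 0.01;0 0 0 0 0 -0.04 0.01;0 0 0 0 0 -0.05 0.01'; python3 -m jog '0 0 0 0 0 -0.01 0.01;0 0 0 0 0 -0.02 0.01;0 0 0 0 0 -0.03 0.01;0 0 0 0 0 -0.04 0.01;0 0 0 0 0 -0.048 0.01'; python3 -m jog '0 0 0 0 0 -0.004 0.01;0 0 0 0 0 -0.006 0.01;0 0 0 0 0 -0.006 0.01;0 0 0 0 0 -0.006 0.01;0 0 0 0 0 -0.006 0.01'
python3 - <<'E'
from h import *
o=[]
for n,(u,v) in(("top",(325,190)),("scene",(310,180))):
    f=cap(n)['frame'];o.append(cv2.resize(f[v-50:v+50,u-50:u+50],None,fx=4,fy=4,interpolation=2))
cv2.imwrite('pics/lift.png',np.hstack(o)[:,:,::-1])
E
```

```text
t: 13.65
eef_pos: [0.5757, 0.0427, 0.1108]
orientation: [[0.833, -0.553, 0.0], [-0.553, -0.833, -0.0], [0.0, -0.0, -1.0]]
wrist_force: [-0.7, 0.4, -5.3]
opening: 0.0217
grip_force: 30.0
t: 14.28
eef_pos: [0.5756, 0.0427, 0.1609]
orientation: [[0.833, -0.553, 0.0], [-0.553, -0.833, 0.0], [0.0, -0.0, -1.0]]
wrist_force: [0.7, 0.8, -4.5]
opening: 0.0218
grip_force: 30.0
t: 14.9
eef_pos: [0.5757, 0.0427, 0.2089]
orientation: [[0.833, -0.553, 0.0], [-0.553, -0.833, -0.0], [0.0, -0.0, -1.0]]
wrist_force: [-0.6, 0.3, -4.9]
opening: 0.022
grip_force: 30.0
t: 15.52
eef_pos: [0.5754, 0.0428, 0.2138]
orientation: [[0.833, -0.553, -0.001], [-0.553, -0.833, 0.0], [-0.001, 0.0, -1.0]]
wrist_force: [0.4, -0.4, -5.0]
opening: 0.0217
grip_force: 30.0
```

View pics/lift.png

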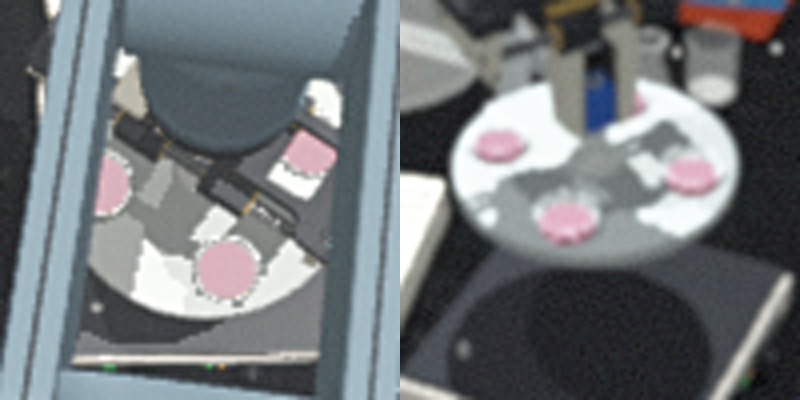

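The carrier hangs level about 13 cm above the warmer, with all four dishes in their pockets (two at the sides, one in front, one behind the grip). I'm handing it in.

```bash
python3 -c "
from plant import arm
print(arm.close_job())"
```

```text
the job is handed in; nothing more can be done
None
```

The job is handed in: the loose pink dish is seated in the empty pocket, and the arm is holding the carrier level by its blue grip about 13 cm above the warmer with all four dishes in place; the verdict was not reported back.

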